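# Fit the tube block into the block mixer

## Task

Fit the loose aluminium tube block from the bench pad into the bay of the block mixer: with its front still raised, get one long edge of its base under the steel lip at the back of the bay, then push the front down until the sprung catch at the front has snapped over the base and the block lies flat and fully home. Leave the bottles, the tip box and the pipette where they are.

Things in the scene. Friction and masses are not known exactly. Their poses are not given: they have to be found in the camera images.
- block_center (a point): Loose bare-aluminium tube block, 0.5 kg, on a 4 mm pad, wells up. Point: its middle, 24 mm above the underside; z up, x across the two long base edges. Base flange 92 (x) by 116 (y) by 6 mm; body 60 (x) by 100 (y) stands on its middle up to 48 mm, leaving a 16 mm ledge along each long edge. Same both ways round. Grasp the 60 mm body from above, across x. 24 wells of 11 mm in the flat top.
- edge_a (a point): Middle of the block's long base edge at +x, 46 mm from the block's middle, half-way up the 6 mm flange. Axes as the block.
- edge_b (a point): Middle of the block's long base edge at -x, 46 mm from the block's middle, half-way up the 6 mm flange. Axes as the block. Either edge may go to the back of the bay.
- bay (a point): Fixed white block mixer, left or right on the bench, front towards the robot. Point: centre of its bay's flat floor, 75 mm above the bench, where the middle of the block's underside belongs; x to the machine's back, y to its left, z up. Bay 93.5 mm long (x -46.5 to 47). Sloping side cheeks guide the block in: 119 mm apart at the floor, 138 mm at their top, 17.5 mm up. Housing and panel are lower.
- lip (a point): Middle of the front edge of the steel lip at the back of the bay, on its underside: 39 mm behind the bay's centre, 9 mm above the floor. The lip is 132 mm long, 4.5 mm thick and overhangs the stop face (x = 47 mm) by 8 mm, so the base fits under it 8 mm deep, tilted up to about 20 degrees. The opening before it is only 85.5 mm. Axes as the bay.
- rim (a point): Front rim of the bay, middle of its inner top edge: 46.5 mm in front of the bay's centre, 17.5 mm above the floor, 16 mm wide, in two halves (y 29 to 82 mm either side), catch between them. Set down with its back edge on the floor 5 mm short of the lip, the block rests stably on this rim, tilted 12 degrees; a push of about 3 N on the body's front face slides it back. Axes as the bay.
- catch (a joint): Sprung catch in the front rim: 50 mm wide sloping steel leaf on a black slide with thumb tab. Value: m pushed forward out of the way, 0 at rest to 0.008; spring 5 N plus 0.3 N per mm. A block fully back under the lip rests its front on the leaf, tilted about 8 degrees; 10 to 20 N down on the front part of its top drives the leaf aside, and it springs back to 0 over the flange.
- catch_tip (a point): Middle of the catch leaf's tip (moves with the catch): 42 mm in front of the bay's centre, 8.5 mm above its floor at rest. Axes as the bay. As the block turns down onto the floor, the front of its top also comes forward by 6 to 7 mm.
- bottle: Bystander: 0.5 litre clear bottle, 86 mm diameter, 180 mm high, origin at its foot.
- small_bottle: Bystander: amber bottle, 56 mm diameter, 100 mm high, origin at its foot.
- tip_box: Bystander: box of pipette tips, dark blue with a clear lid, 124 by 86 by 72 mm, origin under its middle.
- pipette: Bystander: pipette lying flat, 235 mm long (along its x), 22 mm high, origin on the bench under its middle.
Things that resemble listed ones, but are neither listed nor needed, are in the scene too. What is shaped like the part that bears block_center but brown or green is not meant.

How it is judged:
By the outcome, as a careful person would: the job done as asked, in the order asked, and still so for the second after the job is handed in, with the robot touching nothing.
It also fails if it takes over 51 s, if anything falls off the work surface, if the arm or the gripper's body presses on something with over 40 N, if the wrist force passes 120 N, or if a joint passes its speed limit or range.

## Robot

A 7-joint arm with a two-finger parallel gripper is mounted at the origin on the work surface. World frame = base frame: x ahead of the robot, y to its left, z up, the work surface at z = 0. Lengths are in m, angles in rad, forces in N, time in s.
With the tool pointing down it reaches from about 0.425 to 0.875 m from the base axis. Payload 4.7 kg.
Tool frame: the origin (TCP) lies at the very end of the fingers, on their centre line; the grasp point (between the pads) lies 19 mm behind it; z points along the fingers, y is the direction in which the jaws open and shut (so a half turn about z gives the same grasp; the last joint's range is limited). The gripper opens to 87 mm and grips with 3 to 60 N. Pads are 19 mm wide; open, the fingers measure 117 mm over their backs; the gripper's body (75 mm by 190 mm) begins 51 mm behind the grasp point.
Start: joints at [-1.333, 0.321, -0.07, 1.45, 0.023, 1.371, -0.057], TCP at [0.144, 0.634, 0.223] pointing down, gripper open.
Joint ranges: [-2.86, 2.86], [-0.3, 2.09], [-1.38, 1.24], [0.06, 2.45], [-1.56, 4.7], [0.09, 2.05], [-2.69, 2.69]. Speed limits (rad/s): [2.57, 2.57, 3.14, 3.14, 3.14, 3.14, 3.14].

## Interface

Orientations are given as a rotation vector (axis times angle).
In Python, from bench import ctrl gives the robot as it stands. The module is installed in compiled form; this text tells all that it offers.
- The arm moves only by the tool move_arm, never from a script. Its arguments are lists of equal length, an entry for each row: "dp": the shift along the tool's x, y, z in units of 30 mm (1.0 is 30 mm), a list of three; "turn": the turn about the tool's z in units of 5 degrees (1.0 is 5 degrees); "jaw": the opening, from -1 (shut) to 1 (fully open). A call has 1 to 5 rows; each row is the pose to reach, as a shift and turn from the pose commanded when the call began, along the tool's axes at that moment; what a row does not reach only later rows make up. A row lasts 1/10 s, in which the tool goes at most 50 mm and 8.59 degrees, less where a joint would pass 70% of its speed; a pose out of reach is approached as far as the arm can. A call with a gripper value outside its range is refused whole. The fingers move at their own pace and stop on an object; "grip_force" is the grip in N (left out, the last holds). Time passes only in rows, so rows that repeat a pose let the fingers close. It gives the time, the measured TCP pose, the force and the opening at its end, in the units of the state.
- ctrl.get_state(): the state, without advancing time (a new reading comes with each control period).
- ctrl.get_image(name): name is "side" or "top"; returns the picture (480x640x3 uint8, red, green, blue); there is no depth.
- ctrl.camera_info(name): a dict with "intrinsics" (3x3 intrinsics, pixels), "dist" ([k1, k2, p1, p2, k3] as OpenCV has them; the pictures are not rectified), "extrinsics" (4x4, takes a point from world to camera coordinates). Camera axes: x right, y up, looking along -z (the intrinsics and any distortion apply to the point x, -y, -z); pixel columns grow to the right and rows downward; lengths in m; the calibration is good to about 2 mm. A picture is of the moment at which its call begins. camera_info takes no time and is no camera call.
- ctrl.close_job(): hands the job in, once; it reports no verdict.
Trained networks look in the newest picture that a camera, given by its name, has taken for a name from the list of things; names that differ only in an ending like _2 or _b are one class to them, and where a whole thing is asked for, a point or a joint stands for the part that bears it (a point fixed in the world has none). Each returns a list of dicts, best first, with "confidence" (0 to 1); they miss things now and then, are a little off and sometimes report something else, mostly with a low value. They report only what shows in the picture. A call takes as long as a camera call. They do not tell look-alikes from the thing itself.
- ctrl.look_for(camera, target): "rect" ([centre column, centre row, width, height] in pixels, round what is visible of it).
- ctrl.masks_of(camera, target): "region" (480x640 bool, what is visible of it) and "rect" ([centre column, centre row, width, height] in pixels, round what is visible of it).
The state is a dict: "time": time; "joint_positions": joint angles; "qd": joint speeds; "joint_torque": joint torques, N m; "position": TCP position; "tool_rot": TCP orientation; "ft_force": force on the tool from outside, world axes, zero at the start; "torque": the same for the moment, N m; "grip_width": opening from 0.0 (shut) to 1.0 (fully open).
Only numpy, scipy, OpenCV 4.12 (cv2) and the standard library are available. Lean on these libraries where they do the work, as an engineer would, in place of code of your own. Each camera call takes 0.05 s, during which the arm holds its last target. There are 200 camera calls.

## Working session

There is one attempt and no reset: what is moved stays moved. The work goes in short steps, Python scripts to look and compute and a tool call to move; the robot and the scene stay as the last step left them, time stands still between calls to the robot, and variables do not carry over. Pictures are saved under pics/ and viewed, about 8 in all and at most 12, crops included, and the job is handed in when it is done.

Besides the shell and the picture viewer there is one more tool, called after ">>>" by a JSON object that holds its "name" and its "arguments", one argument or row to a line. move_arm: Moves the arm, as the interface text tells. Its arguments: {"type":"object","properties":{"dp":{"type":"array","items":{"type":"array","items":{"type":"number"}}},"turn":{"type":"array","items":{"type":"number"}},"jaw":{"type":"array","items":{"type":"number"}},"grip_force":{"type":"number"}},"required":["dp","turn","jaw"]}

```bash
mkdir -p pics; cat > h.py <<'E'
import numpy as np, cv2
from bench import ctrl
from scipy.spatial.transform import Rotation as R
def save(cam,name):
    im=ctrl.get_image(cam); cv2.imwrite('pics/'+name,im[:,:,::-1]); return im
F=np.diag([1.,-1,-1])
def cam(c):
    i=ctrl.camera_info(c); E=np.array(i['extrinsics']); return np.array(i['intrinsics']),np.array(i['dist'],float),E
def proj(c,P):
    K,d,E=cam(c); P=np.atleast_2d(P); q=(P@E[:3,:3].T+E[:3,3])@F
    return cv2.projectPoints(q.reshape(-1,1,3),np.zeros(3),np.zeros(3),K,d)[0].reshape(-1,2)
def ray(c,uv):
    K,d,E=cam(c); n=cv2.undistortPoints(np.array(uv,float).reshape(-1,1,2),K,d).reshape(-1,2)
    r=np.c_[n,np.ones(len(n))]@F@E[:3,:3]; return -E[:3,:3].T@E[:3,3],r
def onz(c,uv,z):
    o,r=ray(c,uv); return o+r*((z-o[2])/r[:,2])[:,None]
E
python3 - <<'E'
from h import *
s=ctrl.get_state(); print(s['time'],s['position'],s['tool_rot'])
for c in ('top','side'):
    save(c,c+'0.png'); print(c,cam(c)[0].round(0).tolist(),ray(c,[[320,240]]))
    for t in ('block_center','bay','catch','tip_box','bottle','small_bottle','pipette'):
        try: print(t,[(np.round(d['rect']).tolist(),round(d['confidence'],2)) for d in ctrl.look_for(c,t)][:4])
        except Exception as e: print(t,e)
E
```

```text
0.0 [0.14416773 0.63324011 0.22144916] [-3.50743846e-01 -3.12182131e+00  3.02378806e-03]
top [[607.0, 0.0, 318.0], [0.0, 607.0, 234.0], [0.0, 0.0, 1.0]] (array([0.3074453 , 0.01623825, 1.62361972]), array([[ 0.12185315, -0.00652513, -0.99257856]]))
block_center [([215.0, 338.0, 47.0, 45.0], 0.98), ([171.0, 156.0, 49.0, 44.0], 0.95), ([138.0, 295.0, 39.0, 48.0], 0.92), ([258.0, 238.0, 56.0, 51.0], 0.65)]
bay [([397.0, 250.0, 21.0, 14.0], 0.36)]
catch [([397.0, 252.0, 20.0, 12.0], 0.76)]
tip_box [([145.0, 228.0, 40.0, 57.0], 0.75), ([335.0, 144.0, 35.0, 42.0], 0.2)]
bottle [([335.0, 144.0, 36.0, 42.0], 0.59)]
small_bottle [([381.0, 161.0, 21.0, 24.0], 0.77)]
pipette [([490.0, 214.0, 21.0, 77.0], 0.84), ([145.0, 227.0, 40.0, 57.0], 0.27)]
side [[547.0, 0.0, 313.0], [0.0, 547.0, 238.0], [0.0, 0.0, 1.0]] (array([ 0.28488087, -1.09432333,  0.74016331]), array([[ 0.19234128,  0.84029596, -0.50703623]]))
block_center [([300.0, 228.0, 46.0, 41.0], 0.78), ([383.0, 218.0, 41.0, 33.0], 0.76), ([195.0, 218.0, 38.0, 34.0], 0.69), ([349.0, 182.0, 47.0, 24.0], 0.57)]
bay [([320.0, 305.0, 155.0, 104.0], 0.6)]
catch [([312.0, 286.0, 19.0, 18.0], 0.78), ([318.0, 308.0, 147.0, 101.0], 0.28)]
tip_box [([287.0, 179.0, 37.0, 32.0], 0.83), ([320.0, 305.0, 152.0, 103.0], 0.69)]
bottle [([412.0, 231.0, 35.0, 73.0], 0.83)]
small_bottle [([417.0, 278.0, 23.0, 46.0], 0.75)]
pipette [([416.0, 400.0, 132.0, 14.0], 0.87), ([288.0, 178.0, 38.0, 32.0], 0.16)]
```

View pics/top0.png

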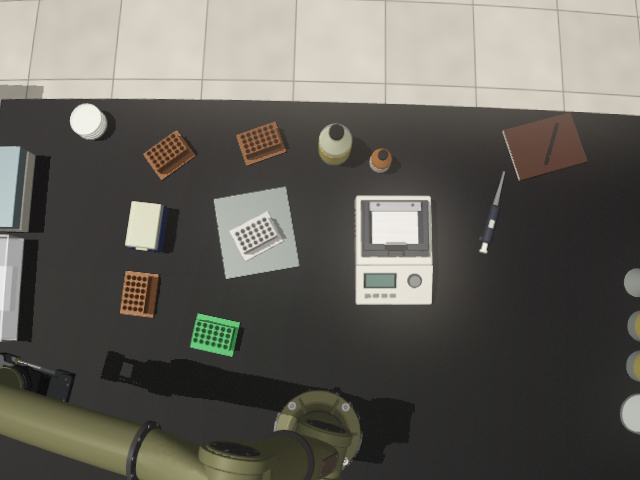

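View pics/side0.png

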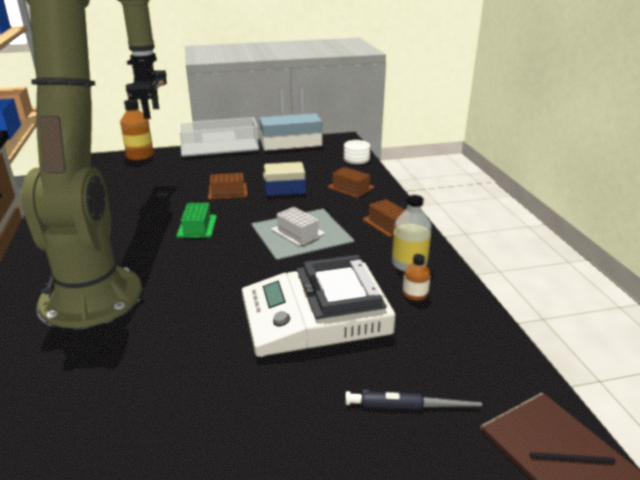

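The top picture shows the silver block on its pad at about (258,236). The mixer bay is at about (396,228), with its catch at (397,250) and its front towards the robot. I'll take enlarged crops next for measurement.

```bash
python3 - <<'E'
from h import *
t=cv2.imread('pics/top0.png'); s=cv2.imread('pics/side0.png')
a=cv2.resize(t[205:275,220:300],None,fx=5,fy=5,interpolation=cv2.INTER_CUBIC)
b=cv2.resize(t[190:270,350:440],None,fx=4.375,fy=4.375,interpolation=cv2.INTER_CUBIC)
print(a.shape,b.shape)
cv2.imwrite('pics/crop1.png',np.hstack([a,b]))
a=cv2.resize(s[200:250,265:330],None,fx=5,fy=5,interpolation=cv2.INTER_CUBIC)
c=cv2.resize(s[250:330,290:395],None,fx=4,fy=4,interpolation=cv2.INTER_CUBIC)
o=np.zeros((320,325+420,3),np.uint8); o[:250,:325]=a; o[:,325:]=c
cv2.imwrite('pics/crop2.png',o)
d=ctrl.masks_of('top','block_center')
for e in d[:5]:
    m=e['region'].astype(np.uint8); r=cv2.minAreaRect(cv2.findNonZero(m)); print(np.round(e['rect']),r,m.sum())
E
```

```text
(350, 400, 3) (350, 394, 3)
[258. 239.  52.  49.] ((256.3000183105469, 236.10003662109375), (35.329872131347656, 43.37971878051758), 63.43495178222656) 1461
[170. 156.  49.  45.] ((168.6621551513672, 154.4729766845703), (32.12887954711914, 42.12779998779297), 53.97262191772461) 1329
[138. 294.  39.  46.] ((138.99050903320312, 293.4533996582031), (35.70833206176758, 44.88359832763672), 6.911227226257324) 1530
[214. 336.  48.  42.] ((214.74139404296875, 335.1034851074219), (43.82872772216797, 35.845821380615234), 11.888657569885254) 1507
[261. 142.  47.  40.] ((260.9200134277344, 142.9399871826172), (32.67184066772461, 42.04627227783203), 70.55996704101562) 1348
```

View pics/crop1.png

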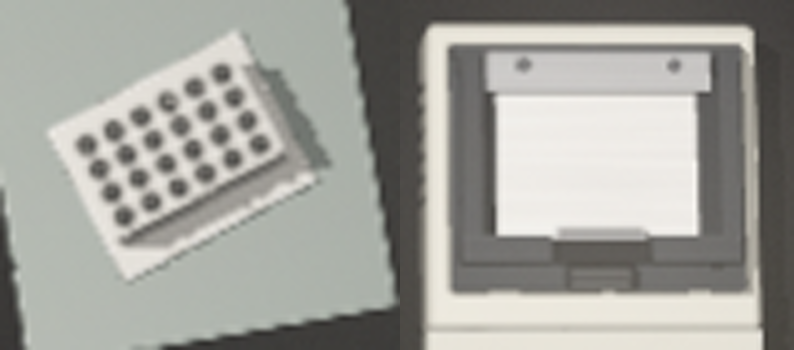

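View pics/crop2.png

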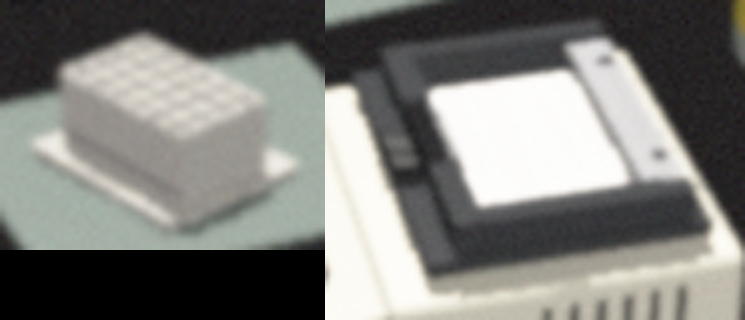

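```bash
cat > fit.py <<'E'
from h import *
from scipy.optimize import least_squares
def src(p,off,sc,x0=0): p=np.array(p,float)-[x0,0]; return (p+.5)/sc-.5+np.array(off)
def T(q,P,z): c,s=np.cos(q[2]),np.sin(q[2]); P=np.array(P,float); return np.c_[q[0]+c*P[:,0]-s*P[:,1],q[1]+s*P[:,0]+c*P[:,1],z+P[:,2]]
def fit(obs,z,q0,name):
    f=lambda q:np.concatenate([((proj(c,T(q,P,z))-uv)*np.array(w)).ravel() for c,P,uv,w in obs])
    r=least_squares(f,q0,loss='soft_l1'); print(name,r.x.round(4),np.degrees(r.x[2]).round(2)); print(f(r.x).reshape(-1,2).round(1).tolist()); return r.x
# block; underside frame
X,Y=.046,.058;x,y=.030,.050
tb=src([[48,132],[322,178],[130,282],[173,145]],(220,205),5)
sb=src([[60,72],[147,33],[267,97],[180,140],[33,147],[300,160]],(265,200),5)
PT=[[X,Y,.006],[-X,-Y,.006],[-X,Y,.006],[0,0,.048]]
PS=[[-x,y,.048],[x,y,.048],[x,-y,.048],[-x,-y,.048],[-X,Y,.006],[X,-Y,.006]]
w1=(1,1)
ot=('top',PT,tb,w1); os_=('side',PS,sb,w1)
tm=src([[486,93],[711,93],[597,236],[597,262]],(350,190),4.375,400)
PM=[[.039,.066,.0135],[.039,-.066,.0135],[-.0465,0,.0175],[-.0625,0,.0175]]
sm=src([[570,42],[637,183]],(290,250),4,325)
mt=('top',PM,tm,[[1,1],[1,1],[.3,1],[.3,1]]); ms=('side',PM[:2],sm,w1)
if __name__=='__main__':
    for o,n in (([ot],'top'),([os_],'side'),([ot,os_],'both')): fit(o,.004,[.56,.19,.49],'block '+n)
    for o,n in (([mt],'top'),([ms],'side'),([mt,ms],'both')): fit(o,.075,[.58,-.18,0],'bay '+n)
E
python3 fit.py
```

```text
block top [0.5128 0.1768 0.5331] 30.54
[[0.1, 0.2], [-0.5, -0.1], [-0.2, -0.0], [0.6, -0.0]]
block side [0.514  0.1804 0.5255] 30.11
[[0.1, -0.3], [-0.4, 0.7], [0.1, 0.4], [0.5, -0.7], [-0.3, -0.8], [-0.1, 0.6]]
block both [0.5133 0.1776 0.5315] 30.45
[[-0.1, -0.0], [-0.8, -0.2], [-0.5, -0.2], [0.3, -0.2], [-0.0, 0.3], [-0.6, 1.2], [0.1, 0.9], [0.6, -0.2], [-0.4, -0.2], [-0.1, 1.1]]
bay top [ 0.5379 -0.1857  0.0227] 1.3
[[0.1, -0.3], [-0.3, 0.0], [0.3, -0.0], [0.3, 0.3]]
bay side [ 0.5387 -0.1813 -0.0173] -0.99
[[0.0, 0.3], [-0.0, -0.2]]
bay both [ 5.380e-01 -1.841e-01  3.000e-04] 0.02
[[-0.2, -0.9], [-0.6, 0.5], [-0.0, -0.1], [-0.0, 0.2], [-0.5, 0.9], [0.5, 0.4]]
```

```bash
cat > go.py <<'E'
import sys
from h import *
def go(x,y,z,ang):
    s=ctrl.get_state(); M=R.from_rotvec(s['tool_rot']).as_matrix()
    a=np.degrees(np.arctan2(M[1,1],M[0,1])); d=(a-ang+90)%180-90
    print('t',round(s['time'],2),'pos',np.round(s['position'],4),'jawang',round(a,2),'zax',M[:,2].round(3),'F',np.round(s['ft_force'],1),'w',round(s['grip_width'],3),'q7',round(s['joint_positions'][6],2))
    print('dp',(M.T@(np.array([x,y,z])-s['position'])/.03).round(2),'turn',round(d/5,2))
if __name__=='__main__': go(*map(float,sys.argv[1:]))
E
python3 go.py .513 .178 .16 30.4
```

```text
t 0.85 pos [0.1443 0.6338 0.2226] jawang 77.18 zax [ 0.  0. -1.] F [-0.5 -0.6  0.1] w 0.999 q7 -0.06
dp [-15.36 -12.09   2.09] turn 9.36
```

>>> {"name": "move_arm", "arguments": {
  "dp": [
    [-15.36,-12.09,1.0],
    [-15.36,-12.09,1.0],
    [-15.36,-12.09,1.0],
    [-15.36,-12.09,1.0],
    [-15.36,-12.09,1.0]
  ],
  "turn": [9.36,9.36,9.36,9.36,9.36],
  "jaw": [1,1,1,1,1],
  "grip_force": 30
}}

```text
time: 1.35
position: [0.3024, 0.438, 0.21]
tool_rot: [-1.478, -2.772, -0.001]
ft_force: [0.9, 0.7, 0.1]
grip_width: 0.998
```

```bash
python3 go.py .513 .178 .16 30.4
```

```text
t 1.35 pos [0.3024 0.438  0.21  ] jawang 33.86 zax [ 0.     0.001 -1.   ] F [0.9 0.7 0.1] w 0.998 q7 -0.42
dp [-11.11   1.     1.66] turn 0.69
```

>>> {"name": "move_arm", "arguments": {
  "dp": [
    [-11.11,1.0,1.0],
    [-11.11,1.0,1.0],
    [-11.11,1.0,1.0],
    [-11.11,1.0,1.0],
    [-11.11,1.0,1.0]
  ],
  "turn": [0.69,0.69,0.69,0.69,0.69],
  "jaw": [1,1,1,1,1]
}}

```text
time: 1.85
position: [0.4603, 0.2456, 0.1878]
tool_rot: [1.552, 2.731, 0.002]
ft_force: [0.3, 1.3, 0.3]
grip_width: 0.997
```

```bash
python3 go.py .513 .178 .12 30.4
```

```text
t 1.85 pos [0.4603 0.2456 0.1878] jawang 30.77 zax [ 0.001  0.001 -1.   ] F [0.3 1.3 0.3] w 0.997 q7 0.02
dp [-2.83  0.35  2.26] turn 0.07
```

>>> {"name": "move_arm", "arguments": {
  "dp": [
    [-2.83,0.35,2.26],
    [-2.83,0.35,2.26],
    [-2.83,0.35,2.26],
    [-2.83,0.35,2.26],
    [-2.83,0.35,2.26]
  ],
  "turn": [0.07,0.07,0.07,0.07,0.07],
  "jaw": [1,1,1,1,1]
}}

```text
time: 2.35
position: [0.5114, 0.1811, 0.1203]
tool_rot: [-1.559, -2.727, -0.002]
ft_force: [-0.2, 0.2, -0.3]
grip_width: 0.996
```

```bash
python3 - <<'E'
from go import *
go(.513,.178,.02,30.4)
a=save('side','s1.png'); b=save('top','t1.png')
print(proj('side',ctrl.get_state()['position'])[0].round(1),proj('top',ctrl.get_state()['position'])[0].round(1))
A=cv2.resize(a[150:250,255:345],None,fx=4.5,fy=4.5,interpolation=2); B=cv2.resize(b[190:290,220:310],None,fx=4.5,fy=4.5,interpolation=2)
cv2.imwrite('pics/c3.png',np.hstack([A,B[:450]])[:,:,::-1][:, :800])
E
```

```text
t 2.35 pos [0.5114 0.1811 0.1203] jawang 30.49 zax [ 0.     0.001 -1.   ] F [-0.2  0.2 -0.3] w 0.996 q7 0.21
dp [-0.12 -0.01  3.34] turn 0.02
[295.7 193.1] [250.1 230.4]
```

View pics/c3.png

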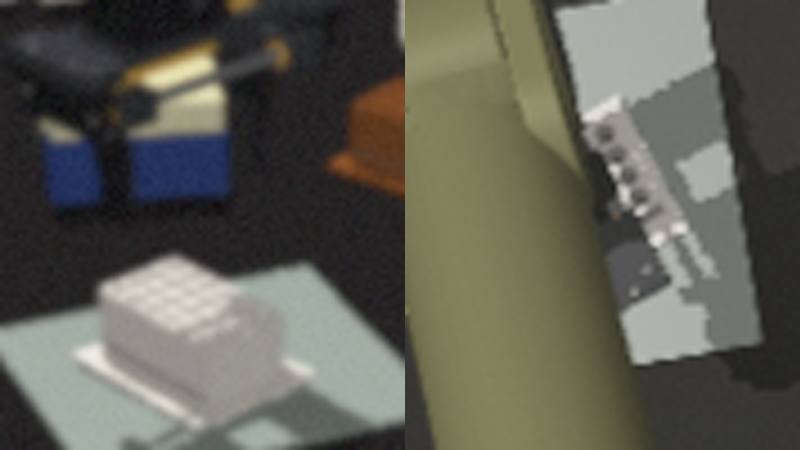

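The jaws straddle the block's x direction. It sits clear below them, at about (298,222) in the side view, so I'll descend.

>>> {"name": "move_arm", "arguments": {
  "dp": [
    [-0.12,0,1.0],
    [-0.12,0,2.0],
    [-0.12,0,2.7],
    [-0.12,0,3.34],
    [-0.12,0,3.34]
  ],
  "turn": [0,0,0,0,0],
  "jaw": [1,1,1,1,1]
}}

```text
time: 2.95
position: [0.5113, 0.1776, 0.0179]
tool_rot: [-1.556, -2.726, 0.004]
ft_force: [-0.5, 0.1, -0.0]
grip_width: 1.003
```

>>> {"name": "move_arm", "arguments": {
  "dp": [
    [0,0,0],
    [0,0,0],
    [0,0,0],
    [0,0,0],
    [0,0,0]
  ],
  "turn": [0,0,0,0,0],
  "jaw": [0,-0.5,-1,-1,-1],
  "grip_force": 30
}}

```text
time: 3.45
position: [0.5145, 0.177, 0.0204]
tool_rot: [1.561, 2.725, 0.004]
ft_force: [0.4, 1.5, 2.5]
grip_width: 0.686
```

```bash
python3 go.py .513 .178 .17 30.4
```

```text
t 3.45 pos [0.5145 0.177  0.0204] jawang 30.41 zax [ 0.002  0.001 -1.   ] F [0.4 1.5 2.5] w 0.686 q7 0.28
dp [ 0.05 -0.01 -4.99] turn 0.0
```

>>> {"name": "move_arm", "arguments": {
  "dp": [
    [0,0,-0.7],
    [0,0,-2],
    [0,0,-3.5],
    [0,0,-5],
    [0,0,-5]
  ],
  "turn": [0,0,0,0,0],
  "jaw": [-1,-1,-1,-1,-1]
}}

```text
time: 3.95
position: [0.517, 0.1775, 0.1755]
tool_rot: [1.559, 2.721, 0.014]
ft_force: [1.4, 0.2, -5.6]
grip_width: 0.688
```

```bash
python3 go.py .526 -.184 .17 0
```

```text
t 3.95 pos [0.517  0.1775 0.1755] jawang 30.38 zax [ 0.01   0.005 -1.   ] F [ 1.4  0.2 -5.6] w 0.688 q7 0.2
dp [-10.55  -5.84   0.12] turn 6.08
```

>>> {"name": "move_arm", "arguments": {
  "dp": [
    [-1.0,-0.55,0],
    [-2.5,-1.4,0],
    [-4,-2.2,0],
    [-5.5,-3.05,0],
    [-7,-3.9,0]
  ],
  "turn": [1,2,3,4,5],
  "jaw": [-1,-1,-1,-1,-1]
}}

```text
time: 4.45
position: [0.5168, -0.0595, 0.1674]
tool_rot: [-2.116, -2.318, 0.004]
ft_force: [0.6, 0.2, -4.6]
grip_width: 0.69
```

```bash
python3 go.py .526 -.184 .17 0
```

```text
t 4.45 pos [ 0.5168 -0.0595  0.1674] jawang 5.21 zax [-0.003  0.    -1.   ] F [ 0.6  0.2 -4.6] w 0.69 q7 0.21
dp [-4.16 -0.07 -0.09] turn 1.04
```

>>> {"name": "move_arm", "arguments": {
  "dp": [
    [-1.4,0,0],
    [-2.7,-0.03,-0.05],
    [-3.6,-0.05,-0.08],
    [-4.16,-0.07,-0.08],
    [-4.16,-0.07,-0.08]
  ],
  "turn": [0.5,1,1.04,1.04,1.04],
  "jaw": [-1,-1,-1,-1,-1]
}}

```text
time: 4.95
position: [0.5261, -0.1857, 0.1699]
tool_rot: [-2.223, -2.218, 0.006]
ft_force: [-0.4, 0.3, -6.0]
grip_width: 0.69
```

>>> {"name": "move_arm", "arguments": {
  "dp": [
    [0,0,0],
    [0,0,0],
    [0,0,0]
  ],
  "turn": [0,0,0],
  "jaw": [-1,-1,-1]
}}

```text
time: 5.25
position: [0.5284, -0.1805, 0.1713]
tool_rot: [-2.214, -2.227, -0.0]
ft_force: [0.7, 1.1, -4.9]
grip_width: 0.691
```

```bash
python3 - <<'E'
from go import *
go(.526,-.184,.115,0)
a=save('side','s2.png'); b=save('top','t2.png')
go(.526,-.184,.115,0)
A=cv2.resize(a[220:330,290:390],None,fx=4,fy=4,interpolation=2); B=cv2.resize(b[180:290,345:445],None,fx=4,fy=4,interpolation=2)
cv2.imwrite('pics/c4.png',np.hstack([A,B])[:,:,::-1])
E
```

```text
t 5.25 pos [ 0.5284 -0.1805  0.1713] jawang 0.34 zax [-0.001  0.001 -1.   ] F [ 0.7  1.1 -4.9] w 0.691 q7 0.41
dp [-0.12 -0.08  1.88] turn 0.07
t 5.35 pos [ 0.5285 -0.181   0.1717] jawang 0.31 zax [-0.     0.001 -1.   ] F [ 0.2 -0.6 -5.6] w 0.683 q7 0.41
dp [-0.1  -0.08  1.89] turn 0.06
```

View pics/c4.png

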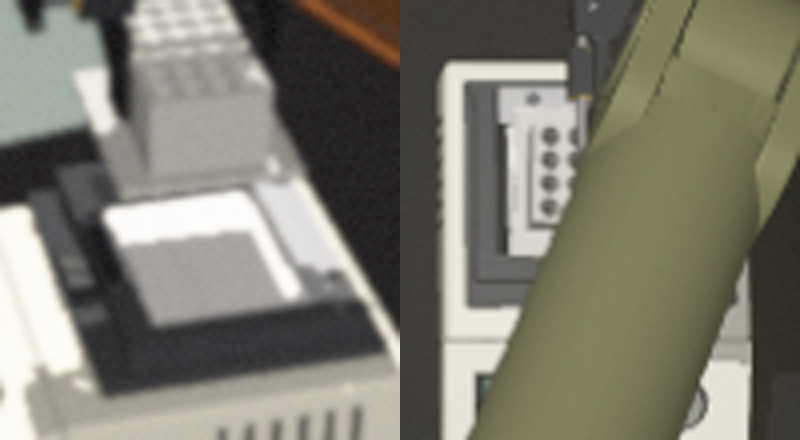

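In the side crop the held block hovers level above the bay, its near flange corners at about (125,194) and (303,177). I'll check its position with a fit.

```bash
python3 - <<'E'
from fit import *
s=src([[75,70],[125,195],[303,178],[135,90],[270,85]],(290,220),4)
Ps=[[-X,Y,.006],[-X,-Y,.003],[X,-Y,.003],[-x,-y,.048],[x,-y,.048]]
t=src([[510,122],[510,250]],(345,180),4,400)
Pt=[[X,Y,.006],[-X,Y,.006]]
for z in (.152,.156,.16):
  fit([('side',Ps,s,w1)],z,[.526,-.184,0],'held side')
  fit([('side',Ps,s,w1),('top',Pt,t,w1)],z,[.526,-.184,0],'held both')
E
```

```text
held side [ 0.5294 -0.1707 -0.0199] -1.14
[[0.0, -0.1], [-1.4, -0.7], [-0.2, -1.6], [3.4, 2.8], [-0.0, 0.8]]
held both [ 0.5284 -0.1745 -0.0213] -1.22
[[-0.0, 0.8], [-1.5, 0.4], [-0.1, -0.5], [3.4, 3.8], [-0.0, 1.9], [-0.7, -4.4], [-2.1, 0.7]]
held side [ 0.5277 -0.1771 -0.0255] -1.46
[[-0.0, -0.3], [-1.7, -0.6], [-0.1, -1.4], [3.2, 2.7], [0.0, 0.8]]
held both [ 0.5273 -0.1773 -0.0132] -0.76
[[-0.5, -0.0], [-1.5, -0.4], [0.0, -1.5], [3.4, 2.9], [0.1, 0.8], [0.4, -4.1], [-0.6, 1.2]]
held side [ 0.526  -0.1835 -0.0314] -1.8
[[-0.1, -0.4], [-2.0, -0.5], [-0.0, -1.2], [3.0, 2.7], [0.0, 0.9]]
held both [ 0.5264 -0.1798 -0.0184] -1.05
[[-0.5, -1.1], [-1.8, -1.4], [-0.0, -2.4], [3.1, 1.8], [0.0, -0.3], [1.7, -4.1], [0.5, 1.2]]
```

>>> {"name": "move_arm", "arguments": {
  "dp": [
    [0.17,-0.1,0.4],
    [0.17,-0.1,0.8],
    [0.17,-0.1,1.3],
    [0.17,-0.1,1.8],
    [0.17,-0.1,1.8]
  ],
  "turn": [0.06,0.06,0.06,0.06,0.06],
  "jaw": [-1,-1,-1,-1,-1]
}}

```text
time: 5.85
position: [0.5231, -0.1765, 0.1146]
tool_rot: [-2.22, -2.216, 0.006]
ft_force: [-0.8, 0.4, -5.3]
grip_width: 0.686
```

```bash
python3 go.py .526 -.186 .109 0
```

```text
t 5.85 pos [ 0.5231 -0.1765  0.1146] jawang -0.11 zax [-0.006  0.001 -1.   ] F [-0.8  0.4 -5.3] w 0.686 q7 0.43
dp [-0.32  0.1   0.19] turn -0.02
```

>>> {"name": "move_arm", "arguments": {
  "dp": [
    [-0.3,0.1,0],
    [-0.3,0.1,0.1],
    [-0.3,0.1,0.15],
    [-0.3,0.1,0.15]
  ],
  "turn": [0,0,0,0],
  "jaw": [-1,-1,-1,-1]
}}

```text
time: 6.25
position: [0.5284, -0.1862, 0.1134]
tool_rot: [-2.224, -2.219, -0.0]
ft_force: [0.5, 0.1, -4.8]
grip_width: 0.688
```

```bash
python3 go.py .526 -.186 .106 0;python3 go.py .526 -.186 .106 0
```

```text
t 6.25 pos [ 0.5284 -0.1862  0.1134] jawang -0.11 zax [ 0.  0. -1.] F [ 0.5  0.1 -4.8] w 0.688 q7 0.45
dp [ 0.01 -0.08  0.25] turn -0.02
t 6.25 pos [ 0.5284 -0.1862  0.1134] jawang -0.11 zax [ 0.  0. -1.] F [ 0.5  0.1 -4.8] w 0.688 q7 0.45
dp [ 0.01 -0.08  0.25] turn -0.02
```

>>> {"name": "move_arm", "arguments": {
  "dp": [
    [0,-0.06,0.05],
    [0,-0.06,0.1],
    [0,-0.06,0.15],
    [0,-0.06,0.15]
  ],
  "turn": [0,0,0,0],
  "jaw": [-1,-1,-1,-1]
}}

```text
time: 6.65
position: [0.5266, -0.186, 0.1089]
tool_rot: [2.223, 2.22, 0.0]
ft_force: [-0.4, 0.6, -4.3]
grip_width: 0.688
```

>>> {"name": "move_arm", "arguments": {
  "dp": [
    [0,0,0.03],
    [0,0,0.06],
    [0,0,0.06]
  ],
  "turn": [0,0,0],
  "jaw": [-1,-1,-1]
}}

```text
time: 6.95
position: [0.5267, -0.1859, 0.1088]
tool_rot: [-2.222, -2.219, -0.001]
ft_force: [-3.2, 1.5, 8.6]
grip_width: 0.689
```

```bash
python3 - <<'E'
from h import *
a=save('side','s3.png'); b=save('top','t3.png')
A=cv2.resize(a[240:330,290:390],None,fx=4,fy=4,interpolation=2); B=cv2.resize(b[180:270,345:445],None,fx=4,fy=4,interpolation=2)
for sx,bx,by in (('side',290,240),('top',345,180)):
    I=A if sx=='side' else B
    for P in ([.034,.058,.0235],[.034,-.058,.0235],[-.058,-.058,.0235],[-.058,.058,.0235]):
        p=proj(sx,np.array(P)+[.538,-.184,.075])[0]; q=((p-[bx,by])+.5)*4-.5
        print(sx,P,q.round())
cv2.imwrite('pics/c5.png',np.hstack([A,B])[:,:,::-1])
E
```

```text
side [0.034, 0.058, 0.0235] [238.  79.]
side [0.034, -0.058, 0.0235] [301. 200.]
side [-0.058, -0.058, 0.0235] [121. 224.]
side [-0.058, 0.058, 0.0235] [73. 99.]
top [0.034, 0.058, 0.0235] [112. 127.]
top [0.034, -0.058, 0.0235] [292. 132.]
top [-0.058, -0.058, 0.0235] [292. 275.]
top [-0.058, 0.058, 0.0235] [110. 270.]
```

View pics/c5.png

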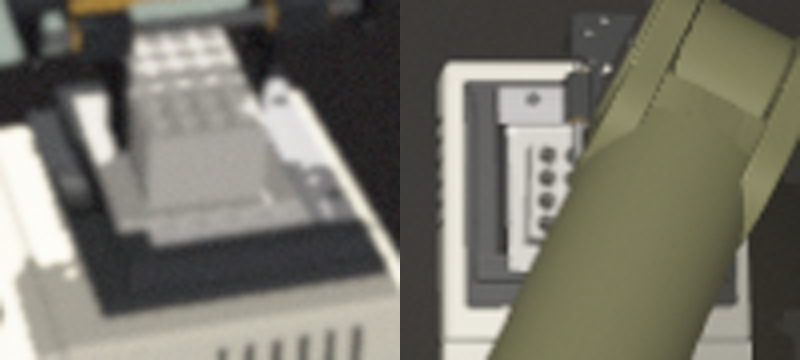

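The side and top crops show the held block on the rim, its back-left flange corner at about (107,125) against a predicted (112,127). It's just in front of the lip as wanted, so I'll release it gently.

>>> {"name": "move_arm", "arguments": {
  "dp": [
    [0,0,-0.06],
    [0,0,-0.06],
    [0,0,-0.06],
    [0,0,-0.06],
    [0,0,-0.06]
  ],
  "turn": [0,0,0,0,0],
  "jaw": [-1,0.45,0.55,0.65,0.75]
}}

```text
time: 7.55
position: [0.5271, -0.1861, 0.109]
tool_rot: [2.223, 2.219, 0.001]
ft_force: [3.5, 0.2, -1.3]
grip_width: 0.841
```

>>> {"name": "move_arm", "arguments": {
  "dp": [
    [0,0,0],
    [0,0,0],
    [0,0,0],
    [0,0,0]
  ],
  "turn": [0,0,0,0],
  "jaw": [0.85,1,1,1]
}}

```text
time: 7.95
position: [0.5263, -0.1862, 0.1088]
tool_rot: [-2.223, -2.219, 0.0]
ft_force: [1.2, 0.4, -1.2]
grip_width: 0.992
```

>>> {"name": "move_arm", "arguments": {
  "dp": [
    [0,0,-0.5],
    [0,0,-1.5],
    [0,0,-2.5],
    [0,0,-3],
    [0,0,-3]
  ],
  "turn": [0,0,0,0,0],
  "jaw": [1,1,1,1,1]
}}

```text
time: 8.45
position: [0.5281, -0.1867, 0.2016]
tool_rot: [2.22, 2.217, 0.005]
ft_force: [-0.3, -0.9, 0.1]
grip_width: 0.999
```

```bash
python3 - <<'E'
from go import *
go(.43,-.184,.20,0)
a=save('side','s4.png')
A=cv2.resize(a[220:330,280:400],None,fx=6,fy=5.4,interpolation=2)
cv2.imwrite('pics/c6.png',A[:,:,::-1])
E
```

```text
t 8.45 pos [ 0.5281 -0.1867  0.2016] jawang -0.09 zax [ 0.005 -0.    -1.   ] F [-0.3 -0.9  0.1] w 0.999 q7 0.4
dp [ 0.08 -3.27  0.04] turn -0.02
```

View pics/c6.png

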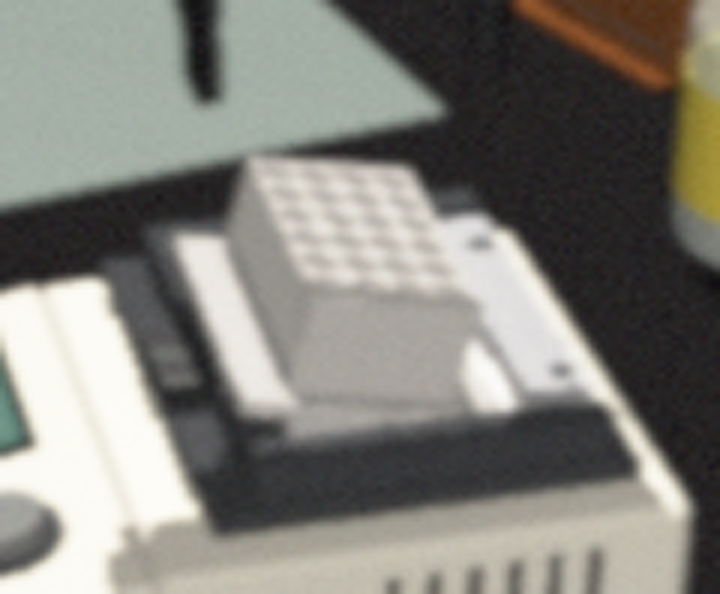

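The block now rests tilted: its front is on the rim and its back edge is on the floor, short of the lip, with the white floor strip visible at about (485,375). Next I'll move in front, close the jaws and push it back.

>>> {"name": "move_arm", "arguments": {
  "dp": [
    [0.05,-1.2,0],
    [0.05,-2.4,0],
    [0.05,-2.7,0],
    [0.05,-2.7,0],
    [0.05,-2.7,0]
  ],
  "turn": [0,0,0,0,0],
  "jaw": [-1,-1,-1,-1,-1],
  "grip_force": 20
}}

```text
time: 9.0
position: [0.4462, -0.1839, 0.1985]
tool_rot: [2.222, 2.22, 0.001]
ft_force: [-0.6, 0.0, 0.0]
grip_width: 0.635
```

```bash
python3 go.py .450 -.185 .107 0
```

```text
t 9.0 pos [ 0.4462 -0.1839  0.1985] jawang -0.05 zax [ 0.  0. -1.] F [-0.6  0.   0. ] w 0.635 q7 0.3
dp [-0.04  0.12  3.05] turn -0.01
```

>>> {"name": "move_arm", "arguments": {
  "dp": [
    [0,0,0.5],
    [0,0,1.0],
    [0,0,1.5],
    [0,0,1.5],
    [0,0,1.5]
  ],
  "turn": [0,0,0,0,0],
  "jaw": [-1,-1,-1,-1,-1]
}}

```text
time: 9.5
position: [0.4462, -0.1845, 0.1538]
tool_rot: [2.223, 2.22, -0.002]
ft_force: [0.4, 0.0, 0.4]
grip_width: 0.17
```

>>> {"name": "move_arm", "arguments": {
  "dp": [
    [0,0,0.5],
    [0,0,1.0],
    [0,0,1.55],
    [0,0,1.55],
    [0,0,1.55]
  ],
  "turn": [0,0,0,0,0],
  "jaw": [-1,-1,-1,-1,-1]
}}

```text
time: 10.0
position: [0.4463, -0.1847, 0.1081]
tool_rot: [2.223, 2.219, 0.0]
ft_force: [0.0, -0.9, 0.8]
grip_width: 0.004
```

```bash
python3 go.py .480 -.185 .106 0
```

```text
t 10.0 pos [ 0.4463 -0.1847  0.1081] jawang -0.09 zax [ 0.001 -0.001 -1.   ] F [ 0.  -0.9  0.8] w 0.004 q7 0.38
dp [-0.01  1.12  0.07] turn -0.02
```

>>> {"name": "move_arm", "arguments": {
  "dp": [
    [0,0.5,0.05],
    [0,0.9,0.05],
    [0,1.1,0.05],
    [0,1.2,0.05],
    [0,1.2,0.05]
  ],
  "turn": [0,0,0,0,0],
  "jaw": [-1,-1,-1,-1,-1]
}}

```text
time: 10.5
position: [0.482, -0.1846, 0.1063]
tool_rot: [2.223, 2.219, 0.0]
ft_force: [0.4, -0.4, 1.1]
grip_width: 0.008
```

>>> {"name": "move_arm", "arguments": {
  "dp": [
    [0,0.05,0],
    [0,0.1,0],
    [0,0.15,0],
    [0,0.2,0],
    [0,0.2,0]
  ],
  "turn": [0,0,0,0,0],
  "jaw": [-1,-1,-1,-1,-1]
}}

```text
time: 11.0
position: [0.4877, -0.1845, 0.1059]
tool_rot: [2.223, 2.22, 0.0]
ft_force: [0.3, -0.6, -0.7]
grip_width: 0.003
```

>>> {"name": "move_arm", "arguments": {
  "dp": [
    [0,0.04,0],
    [0,0.08,0],
    [0,0.12,0],
    [0,0.16,0],
    [0,0.16,0]
  ],
  "turn": [0,0,0,0,0],
  "jaw": [-1,-1,-1,-1,-1]
}}

```text
time: 11.5
position: [0.4916, -0.1846, 0.1056]
tool_rot: [-2.222, -2.218, 0.002]
ft_force: [-3.2, 0.9, 2.8]
grip_width: 0.007
```

>>> {"name": "move_arm", "arguments": {
  "dp": [
    [0,0.04,0],
    [0,0.08,0],
    [0,0.12,0],
    [0,0.16,0],
    [0,0.16,0]
  ],
  "turn": [0,0,0,0,0],
  "jaw": [-1,-1,-1,-1,-1]
}}

```text
time: 12.0
position: [0.4974, -0.1844, 0.1057]
tool_rot: [2.223, 2.22, 0.0]
ft_force: [-2.3, 0.7, -2.1]
grip_width: 0.002
```

>>> {"name": "move_arm", "arguments": {
  "dp": [
    [0,0.04,0],
    [0,0.08,0],
    [0,0.12,0],
    [0,0.12,0]
  ],
  "turn": [0,0,0,0],
  "jaw": [-1,-1,-1,-1]
}}

```text
time: 12.4
position: [0.5011, -0.1845, 0.1059]
tool_rot: [2.223, 2.22, 0.0]
ft_force: [-2.4, -0.3, -1.3]
grip_width: 0.006
```

>>> {"name": "move_arm", "arguments": {
  "dp": [
    [0,0.04,0],
    [0,0.08,0],
    [0,0.08,0]
  ],
  "turn": [0,0,0],
  "jaw": [-1,-1,-1]
}}

```text
time: 12.7
position: [0.5034, -0.1845, 0.1059]
tool_rot: [2.223, 2.219, 0.0]
ft_force: [-1.3, 0.2, -1.4]
grip_width: 0.003
```

>>> {"name": "move_arm", "arguments": {
  "dp": [
    [0,0.04,0],
    [0,0.06,0],
    [0,0.06,0]
  ],
  "turn": [0,0,0],
  "jaw": [-1,-1,-1]
}}

```text
time: 13.0
position: [0.5045, -0.1849, 0.1056]
tool_rot: [-2.223, -2.219, 0.001]
ft_force: [-4.2, -1.2, -1.3]
grip_width: 0.005
```

>>> {"name": "move_arm", "arguments": {
  "dp": [
    [0,0.04,0],
    [0,0.07,0],
    [0,0.07,0]
  ],
  "turn": [0,0,0],
  "jaw": [-1,-1,-1]
}}

```text
time: 13.3
position: [0.5052, -0.1857, 0.1054]
tool_rot: [-2.223, -2.217, 0.005]
ft_force: [-6.7, -2.6, -0.4]
grip_width: 0.005
```

```bash
python3 - <<'E'
from go import *
go(.5,-.184,.15,0)
a=save('side','s5.png')
go(.5,-.184,.15,0)
A=cv2.resize(a[220:330,280:400],None,fx=6,fy=5.4,interpolation=2)
cv2.imwrite('pics/c7.png',A[:,:,::-1])
E
```

```text
t 13.3 pos [ 0.5052 -0.1857  0.1054] jawang -0.15 zax [-0.003 -0.001 -1.   ] F [-6.7 -2.6 -0.4] w 0.005 q7 0.45
dp [ 0.06 -0.18 -1.49] turn -0.03
t 13.35 pos [ 0.5053 -0.1857  0.1054] jawang -0.15 zax [-0.003 -0.001 -1.   ] F [-7.6 -2.2 -0.5] w 0.003 q7 0.45
dp [ 0.06 -0.18 -1.49] turn -0.03
```

View pics/c7.png

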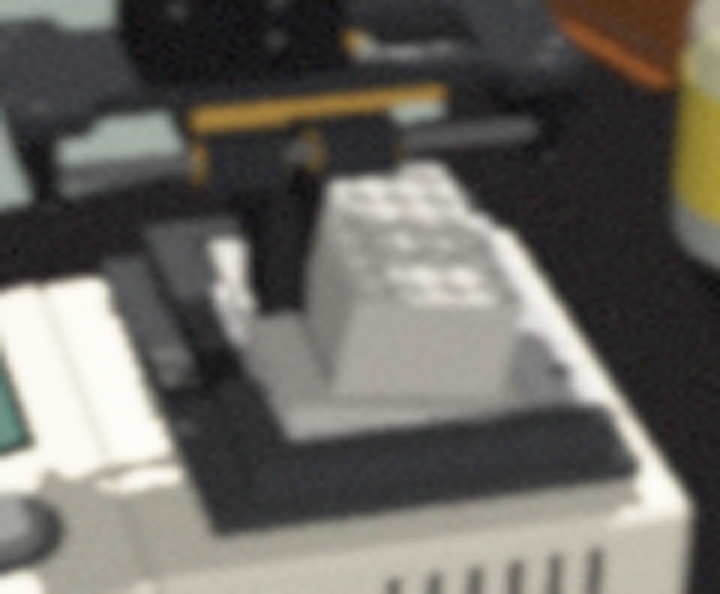

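The block's back flange is now under the lip, and its front is inside the rim, still raised on the leaf. I'll back off, rise, and move above the front part of its top.

>>> {"name": "move_arm", "arguments": {
  "dp": [
    [0,-0.2,0],
    [0,-0.3,-0.5],
    [0,-0.3,-1.3],
    [0,-0.3,-1.8],
    [0,-0.3,-1.8]
  ],
  "turn": [0,0,0,0,0],
  "jaw": [-1,-1,-1,-1,-1]
}}

```text
time: 13.85
position: [0.5008, -0.1849, 0.1633]
tool_rot: [2.219, 2.216, 0.008]
ft_force: [0.1, 0.3, 0.6]
grip_width: 0.003
```

```bash
python3 go.py .516 -.184 .140 0
```

```text
t 13.85 pos [ 0.5008 -0.1849  0.1633] jawang -0.06 zax [ 0.007 -0.    -1.   ] F [0.1 0.3 0.6] w 0.003 q7 0.39
dp [0.03 0.5  0.78] turn -0.01
```

>>> {"name": "move_arm", "arguments": {
  "dp": [
    [0,0.35,0],
    [0,0.64,0.2],
    [0,0.64,0.5],
    [0,0.64,0.75],
    [0,0.64,0.75]
  ],
  "turn": [0,0,0,0,0],
  "jaw": [-1,-1,-1,-1,-1]
}}

```text
time: 14.35
position: [0.5156, -0.1844, 0.135]
tool_rot: [-2.221, -2.217, 0.005]
ft_force: [0.2, -0.3, -0.5]
grip_width: 0.003
```

>>> {"name": "move_arm", "arguments": {
  "dp": [
    [0,0,0.06],
    [0,0,0.12],
    [0,0,0.18],
    [0,0,0.24],
    [0,0,0.24]
  ],
  "turn": [0,0,0,0,0],
  "jaw": [-1,-1,-1,-1,-1]
}}

```text
time: 14.85
position: [0.5156, -0.1851, 0.131]
tool_rot: [-2.222, -2.217, 0.002]
ft_force: [-7.0, 0.1, 8.6]
grip_width: 0.007
```

>>> {"name": "move_arm", "arguments": {
  "dp": [
    [0,0,0.06],
    [0,0,0.12],
    [0,0,0.12]
  ],
  "turn": [0,0,0],
  "jaw": [-1,-1,-1]
}}

```text
time: 15.15
position: [0.5174, -0.1845, 0.1265]
tool_rot: [2.223, 2.219, 0.001]
ft_force: [1.3, 0.4, 0.1]
grip_width: 0.008
```

>>> {"name": "move_arm", "arguments": {
  "dp": [
    [0,0,0.06],
    [0,0,0.12],
    [0,0,0.12]
  ],
  "turn": [0,0,0],
  "jaw": [-1,-1,-1]
}}

```text
time: 15.45
position: [0.5176, -0.1844, 0.1235]
tool_rot: [2.223, 2.22, 0.001]
ft_force: [-1.1, -0.0, 4.5]
grip_width: 0.008
```

```bash
python3 - <<'E'
from go import *
go(.5,-.184,.16,0)
a=save('side','s6.png')
A=cv2.resize(a[220:330,280:400],None,fx=6,fy=5.4,interpolation=2)
cv2.imwrite('pics/c8.png',A[:,:,::-1])
E
```

```text
t 15.45 pos [ 0.5176 -0.1844  0.1235] jawang -0.08 zax [ 0.  0. -1.] F [-1.1 -0.   4.5] w 0.008 q7 0.44
dp [ 0.01 -0.59 -1.22] turn -0.02
```

View pics/c8.png

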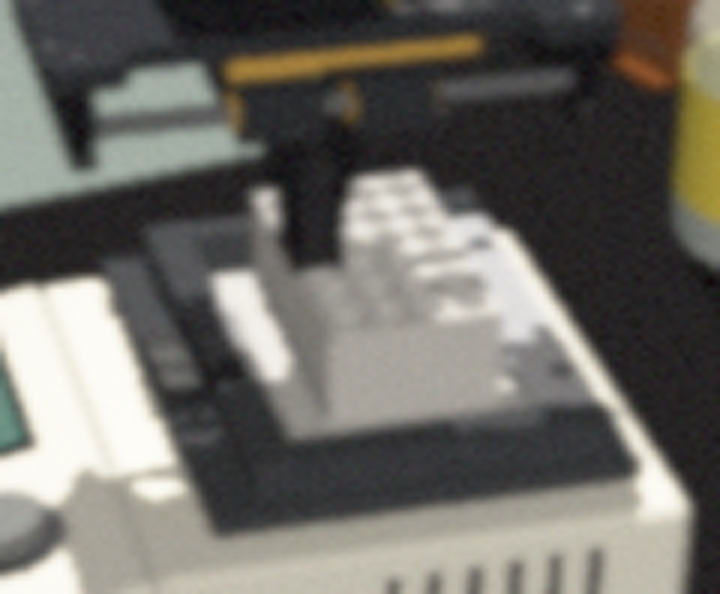

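The block now appears level, with the fingers at about (315,240) on the front of its top. I'll press a bit more to make sure.

>>> {"name": "move_arm", "arguments": {
  "dp": [
    [0,0,0.06],
    [0,0,0.1],
    [0,0,0.1]
  ],
  "turn": [0,0,0],
  "jaw": [-1,-1,-1]
}}

```text
time: 15.8
position: [0.5176, -0.1845, 0.1233]
tool_rot: [-2.222, -2.219, -0.003]
ft_force: [-8.0, 4.1, 24.9]
grip_width: 0.003
```

>>> {"name": "move_arm", "arguments": {
  "dp": [
    [0,0,0.03],
    [0,0,0.03]
  ],
  "turn": [0,0],
  "jaw": [-1,-1]
}}

```text
time: 16.0
position: [0.5176, -0.1845, 0.1233]
tool_rot: [-2.222, -2.218, -0.004]
ft_force: [-12.0, 4.3, 30.1]
grip_width: 0.002
```

>>> {"name": "move_arm", "arguments": {
  "dp": [
    [0,0,-0.3],
    [0,0,-1.3],
    [0,0,-2.5],
    [0,0,-3],
    [0,0,-3]
  ],
  "turn": [0,0,0,0,0],
  "jaw": [-1,-1,-1,-1,-1]
}}

```text
time: 16.5
position: [0.5188, -0.1849, 0.211]
tool_rot: [2.221, 2.218, 0.005]
ft_force: [-0.9, 0.2, -0.2]
grip_width: 0.004
```

>>> {"name": "move_arm", "arguments": {
  "dp": [
    [1.2,0,0],
    [2.7,0,0],
    [4.2,0,0],
    [5.7,0,0],
    [7,0,0]
  ],
  "turn": [0,0,0,0,0],
  "jaw": [-1,-1,-1,-1,-1]
}}

```text
time: 17.0
position: [0.5163, 0.0282, 0.2071]
tool_rot: [-2.22, -2.22, 0.003]
ft_force: [0.9, -0.6, 0.2]
grip_width: 0.001
```

```bash
python3 - <<'E'
from fit import *
a=save('side','s7.png'); b=save('top','t7.png')
A=cv2.resize(a[240:330,290:390],None,fx=4,fy=4,interpolation=2); B=cv2.resize(b[180:270,345:445],None,fx=4,fy=4,interpolation=2)
cv2.imwrite('pics/c9.png',np.hstack([A,B])[:,:,::-1])
for c,bx,by in (('side',290,240),('top',345,180)):
    P=T([.538,-.184,0],[[-x,y,.048],[x,y,.048],[x,-y,.048],[-x,-y,.048],[-.042,0,.0085]],.075)
    print(c,((proj(c,P)-[bx,by]+.5)*4-.5).round().tolist())
    print([(np.round(d['rect']).tolist(),round(d['confidence'],2)) for n in ('catch','bottle','small_bottle','pipette','tip_box') for d in ctrl.look_for(c,n)[:1]])
E
```

```text
side [[128.0, 62.0], [237.0, 49.0], [290.0, 152.0], [173.0, 167.0], [126.0, 179.0]]
[([313.0, 288.0, 21.0, 18.0], 0.58), ([412.0, 233.0, 38.0, 76.0], 0.65), ([417.0, 277.0, 25.0, 47.0], 0.56), ([414.0, 400.0, 135.0, 19.0], 0.56), ([285.0, 178.0, 39.0, 36.0], 0.77)]
top [[127.0, 221.0], [128.0, 127.0], [286.0, 131.0], [286.0, 226.0], [198.0, 250.0]]
[([396.0, 250.0, 17.0, 11.0], 0.83), ([336.0, 143.0, 35.0, 44.0], 0.7), ([381.0, 159.0, 21.0, 26.0], 0.78), ([491.0, 213.0, 26.0, 82.0], 0.55), ([145.0, 227.0, 41.0, 55.0], 0.88)]
```

View pics/c9.png

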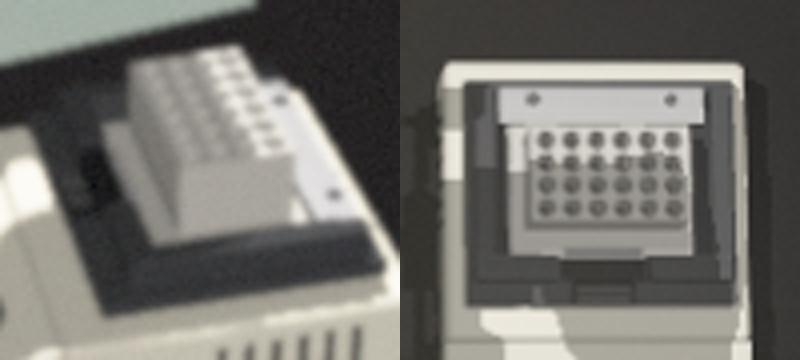

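The block lies flat, its top corners within 2 px (native) of the fully-home prediction. The catch leaf shows over the front flange at about (603,252), and the bystanders haven't moved.

```bash
python3 -c "
from bench import ctrl
print(ctrl.close_job(), ctrl.get_state()['time'])"
```

```text
the job is handed in; nothing more can be done
the job is handed in; nothing more can be done
```

The tube block is in the mixer bay, flat and fully home, with the sprung catch over its front flange. I handed the job in at about 17.5 s of the 51 s allowed.

**What I did:**
- I gripped the block at about 60 mm opening and set it on the bay's front rim just short of the lip, where it rested tilted.
- With the jaws closed, I slid it back until it met the stop at about 7 N, with its front still raised.
- I then pressed the front of its top down. The force rose to about 9 N and fell to zero as the block dropped.
- A last press of about 30 N met solid resistance with the fingertips at 123.3 mm. A block lying flat would have its top at 123 mm.

**Last checks:**
- With the arm clear, the block's top corners were within about 2 pixels of where a fully home block should be.
- The catch leaf shows over the front flange, and the trained network finds the catch back at its rest position.
- The bottles, tip box and pipette are within 1–3 pixels of where they started.

**Discrepancies:**
- One small sideways move went 5 mm the wrong way while I was lowering the block above the bay. I corrected it before anything touched.
- The push to the stop took about 15 mm instead of the predicted 11 mm, probably because the fingertips are thinner than I assumed.
- The catch has no readout, so that it snapped home rests on the pictures and the drop in force.

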